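Unlock the film stand, take the roll off and lock it again

TASK

Take the roll of blue film off its stand: pull the red locking knob out until it clicks and stays out, then lift the roll straight up off the spindle and set it down gently, standing upright, on the floor of the red basket. Only when the roll stands released in the basket, push the knob fully home again. Leave the four bottles round the stand standing where they are, and never let the roll drop.

Things in the scene. Friction and masses are not known exactly. Their poses are not given: they have to be found in the camera images.
- stand: grey film stand, fixed. Origin on the bench (z = 0) under the spindle's axis, z up; the knob lies towards its own -x, at y = 0. Base plate 200 x 100 x 15 mm (x -150 to +50 mm). Upright steel spindle on the origin, 22 mm diameter, z 15 to 110 mm
- pillar_top (a point): top centre of the grey pillar that carries the knob, stand x = -65 mm, z = 102 mm. Pillar: stand x -80 to -50 mm, y +-30 mm. A steel collar, 26 mm diameter, goes round the knob's stem from the pillar to stand x -84 mm
- lock_knob (a joint): travel of the red knob along the stand's -x, m: 0 fully home (locked), 0.035 fully out at its detent. Sprung detent: about 10 N moves it from either end; let go before half-way (17 mm) it springs back, past half-way it snaps to the other end by itself and stays there
- knob_face (a point): centre of the outer flat face of the knob (red disc, 44 mm diameter, axis level along the stand's x); moves with it. Stand x -140 mm home, -175 mm out; z = 78 mm. Inwards from the face: rim 4 to 13 mm, back tapering to 24 mm diameter at 16 mm, boss to 20 mm, then the stem
- knob_stem (a point): on the axis of the knob's bare steel stem, 14 mm diameter, z = 78 mm; moves with it: stand x -102 mm home, -137 mm out. Home, the stem is bare from the collar (x -84) to the boss (x -120): fingers from above can stand astride it in this gap and hook behind the disc
- keeper_tip (a point): inner end of the keeper bar, 14 mm diameter, the stem's continuation through the pillar; moves with the knob. Home: stand x -28 mm, 6 mm above the wound film, stopping the roll from rising; out: x -63 mm, inside the pillar and clear of the roll
- roll: loose roll of blue film on a cardboard core, 0.11 to 0.23 kg. Origin: centre of its underside; z up its axis. Film 84 mm diameter, 0 to 50 mm high; core 40 mm outside, 30 mm bore, 0 to 80 mm high, so 30 mm of core stands proud on top for gripping. It starts on the stand over the spindle, underside at z = 15 mm; it is off once its underside is above z = 110 mm
- basket: red slotted plastic basket, fixed, 202 mm along its own x, 252 mm along its own y, 80 mm high. Origin at the centre of its underside on the bench. Floor 3 mm thick; clear inside +-84 mm in x and +-108 mm in y
- teal_bottle: bystander, loose and upright: tall clear bottle with a teal cap and teal label, 56 mm diameter, 159 mm high. Origin at the centre of its underside
- amber_bottle: bystander, loose and upright: small amber bottle with a black cap, 54 mm diameter, 93 mm high. Origin at the centre of its underside
- red_cap_bottle: bystander, loose and upright: small amber bottle with a red cap, 54 mm diameter, 93 mm high. Origin at the centre of its underside
- blue_cap_bottle: bystander, loose and upright: small clear bottle with a blue cap, 46 mm diameter, 83 mm high. Origin at the centre of its underside
Not all that is in view belongs to the job. Of the things that look like the stand, the larger one is meant. There is more than one size of the roll; the one meant has the size given above.

How it is judged:
On the way, in this order (a step that is already met when the one before it is completed fails the run):
1. the knob is out at its detent while the roll still sits on the stand (value of joint lock_knob above 0.031 m and z of roll in the frame of stand below 0.025 m and horizontal distance between roll and stand below 0.01 m), for 0.2 s.
2. the roll stands upright and released on the floor of the basket, the knob still out (value of joint lock_knob above 0.031 m and z of roll in the frame of basket below 0.01 m and horizontal distance between roll and basket below 0.085 m and angle between roll's own z axis and vertical below 0.12 rad and linear speed of roll below 0.02 m/s and contact force between the fingers and roll below 0.05 N), for 0.2 s.
At the end, for the whole second after the job is handed in: The knob is home (within 4 mm) and still; the roll stands released and at rest on the basket's floor (underside within 10 mm of the basket's underside, axis within 85 mm of its centre, tilted less than 0.12 rad) (value of joint lock_knob below 0.004 m and velocity of joint lock_knob below 0.01 m/s and z of roll in the frame of basket below 0.01 m and horizontal distance between roll and basket below 0.085 m and angle between roll's own z axis and vertical below 0.12 rad and linear speed of roll below 0.02 m/s and contact force between the fingers and roll below 0.05 N); the robot touches nothing.
It fails at once if a bottle shifted by more than 25 mm or tipped over (distance of any of teal_bottle, amber_bottle, red_cap_bottle, blue_cap_bottle from where it was at the start of the episode above 0.025 m or angle between any of teal_bottle, amber_bottle, red_cap_bottle, blue_cap_bottle's own z axis and vertical above 0.35 rad).
It fails at once if the roll let go away from the spindle while more than 30 mm above the bench (dropped) (contact force between the fingers and roll below 0.02 N and height (world z) of roll above 0.03 m and horizontal distance between roll and stand above 0.02 m).
It also fails if it takes over 72 s, if anything falls off the work surface, if the arm or the gripper's body presses on something with over 40 N, if the wrist force passes 120 N, or if a joint passes its speed limit or range.

ROBOT

A 7-joint arm with a two-finger parallel gripper is mounted at the origin on a cart in front of the work surface, level with it; the furniture and walls round the work are solid. World frame = base frame: x ahead of the robot, y to its left, z up, the work surface at z = 0. Lengths are in m, angles in rad, forces in N, time in s.
With the tool pointing down it reaches from about 0.4 to 0.85 m from the base axis. Payload 10.4 kg.
Tool frame: the origin (TCP) lies midway between the tips of the shut fingers; the grasp point (between the pads) lies env.grasp_offset behind it (env.grasp_offset is the distance from the TCP to the grasp point, in m); z points along the fingers, y is the line along which they close (so a half turn about z gives the same grasp; the last joint's range is limited). The gripper opens to 85 mm and grips with 20 to 120 N. Pads are 22 mm wide; open, the fingers measure 114 mm over their backs; the gripper's body (76 mm by 85 mm) begins 54 mm behind the grasp point. The pads swing forward as they close: fully open they stand 13 mm farther back than shut.
Start: joints at [-1.277, 0.332, -0.065, 1.46, 0.022, 1.35, -0.088], TCP at [0.195, 0.594, 0.231] pointing down, gripper open.
Joint ranges: [-2.6, 2.6], [-0.5, 2.12], [-1.47, 1.34], [0.16, 2.42], [-1.27, 4.41], [0.06, 2.06], [-2.6, 2.6]. Speed limits (rad/s): [2.22, 2.22, 2.79, 2.79, 3.14, 3.14, 3.14].

INTERFACE

Orientations are given as a unit quaternion [x, y, z, w].
In Python, from cell import env gives the robot as it stands.
- The arm moves only by the tool step_arm, never from a script. Its argument "steps" is a list of rows, each an object with "fingers": the closure, from -1 (fully open) to 1 (shut); "offset": the shift along the tool's x, y, z in m, a list of three; "turn": the turn about the tool's z in units of 6 degrees (1.0 is 6 degrees). In form: [{"fingers": fingers, "offset": [tx, ty, tz], "turn": turn}, ...]. A call has 1 to 20 rows; each row shifts and turns the commanded pose from where the row before left it, along the tool's axes as they then stand; what a row does not reach is not made up. A row lasts 1/10 s, in which the tool goes at most 50 mm and 8.59 degrees, less where a joint would pass 70% of its speed; a pose out of reach is approached as far as the arm can. A call with a gripper value outside its range is refused whole. The fingers move at their own pace and stop on an object; "squeeze" is the grip in N (left out, the last holds). Time passes only in rows, so rows that do not move let the fingers close. It gives the time, the measured TCP pose, the force, the opening and the grip force at its end, in the units of the state.
- env.sense(): the state, without advancing time (a new reading comes with each control period).
- env.capture(name): name is "scene" or "side" or "wrist"; returns a dict with "pixels" (420x560x3 uint8, red, green, blue), "z_map" (420x560 float32, m along the optical axis (not along the pixel's ray), 0 where there is no reading), "fovy" (degrees; the focal length in pixels is half the picture's height over the tangent of half this angle, whatever the lens; pixels are square), "cx", "cy" (the principal point, pixels), "cam_to_world" (4x4, takes a point from camera to world coordinates). Camera axes: x right, y up, looking along -z (the intrinsics and any distortion apply to the point x, -y, -z); pixel columns grow to the right and rows downward; lengths in m; the calibration is good to about 2 mm. A picture is of the moment at which its call begins.
- env.hand_in(): hands the job in; it is judged then, once.
Trained networks look in a picture, given as the dict that the camera call returned (one of the last four; its "shot" number tells which), for a name from the list of things; names that differ only in an ending like _2 or _b are one class to them, and where a whole thing is asked for, a point or a joint stands for the part that bears it (a point fixed in the world has none). Each returns a list of dicts, best first, with "confidence" (0 to 1); they miss things now and then, are a little off and sometimes report something else, mostly with a low value. They report only what shows in the picture. A call takes as long as a camera call. They do not tell look-alikes from the thing itself.
- env.regions_of(query, picture): "mask" (420x560 bool, what is visible of it).
- env.pinpoint(query, picture): "location" ([x, y, z] in m, in world coordinates, good to about 4 mm: a listed point, or the origin of a listed thing).
The state is a dict: "t": time; "q": joint angles; "qvel": joint speeds; "tau": joint torques, N m; "ee_pos": TCP position; "orientation": TCP orientation; "ft_force": force on the tool from outside, world axes, zero at the start; "moment": the same for the moment, N m; "grip_width": opening from 0.0 (shut) to 1.0 (fully open); "gripper_force": force on a finger pad.
Only numpy, scipy, OpenCV 4.12 (cv2) and the standard library are available. Lean on these libraries where they do the work, as an engineer would, in place of code of your own. Each camera call takes 0.05 s, during which the arm holds its last target. There are 200 camera calls.

## Working session

There is one attempt and no reset: what is moved stays moved. The work goes in short steps, Python scripts to look and compute and a tool call to move; the robot and the scene stay as the last step left them, time stands still between calls to the robot, and variables do not carry over. Pictures are saved under pics/ and viewed, at most 10 in all, crops included, and the job is handed in when it is done.

Besides the shell and the picture viewer there is one more tool, called after ">>>" as a command line: name --argument value ..., lists and objects as JSON in quotes. step_arm: Moves the arm, as the interface text tells. Its arguments: {"type":"object","properties":{"steps":{"type":"array"},"squeeze":{"type":"number"}},"required":["steps"]}

```bash
mkdir -p pics
cat > h.py <<'E'
import numpy as np, cv2
from cell import env
from scipy.spatial.transform import Rotation as R
def save(p,n): cv2.imwrite(f'pics/{n}.png',cv2.cvtColor(p['pixels'],cv2.COLOR_RGB2BGR))
def cloud(p):
    f=210/np.tan(np.radians(p['fovy'])/2); z=p['z_map']; v,u=np.mgrid[:420,:560]
    P=np.stack([(u-p['cx'])/f*z,-(v-p['cy'])/f*z,-z,np.ones_like(z)],-1)
    W=(P@np.array(p['cam_to_world']).T)[...,:3]; W[z==0]=np.nan; return W
E
python3 - <<'E'
from h import *
s=env.sense(); print(s['t'],s['ee_pos'],s['orientation'],s['grip_width'],env.grasp_offset)
ims=[]
for c in ['scene','side']:
    p=env.capture(c); ims.append(p['pixels']); print(c,[k for k in p],np.round(p['cam_to_world'],2).tolist())
    for q in ['stand','pillar_top','knob_face','knob_stem','roll','basket','teal_bottle','amber_bottle','red_cap_bottle','blue_cap_bottle']:
        print(q,[(np.round(d['location'],3).tolist(),round(d['confidence'],2)) for d in env.pinpoint(q,p)][:4])
    save(p,c)
E
```

```text
0.0 [0.1945907  0.59353358 0.23054066] [ 1.57722667e-01  9.87483200e-01 -6.96306099e-04 -7.08168433e-05] 0.9995893548178427 0.0187
scene ['pixels', 'z_map', 'fovy', 'cx', 'cy', 'cam_to_world', 'shot'] [[0.57, 0.54, -0.62, 0.06], [-0.82, 0.39, -0.42, -0.42], [0.01, 0.74, 0.67, 0.7], [0.0, 0.0, 0.0, 1.0]]
stand [([0.646, 0.172, -0.002], 0.85), ([0.515, -0.055, -0.005], 0.75)]
pillar_top [([0.476, -0.03, 0.069], 0.68), ([0.582, 0.195, 0.104], 0.66)]
knob_face [([0.516, 0.226, 0.079], 0.56), ([0.431, -0.006, 0.051], 0.52), ([0.619, 0.182, 0.078], 0.23)]
knob_stem [([0.548, 0.21, 0.078], 0.79), ([0.453, -0.021, 0.053], 0.58), ([0.552, 0.328, 0.001], 0.54)]
roll [([0.461, -0.255, 0.004], 0.87), ([0.641, 0.171, 0.017], 0.63), ([0.616, 0.182, 0.079], 0.27)]
basket [([0.688, -0.179, 0.005], 0.56), ([0.645, 0.172, -0.002], 0.42)]
teal_bottle [([0.747, 0.124, 0.002], 0.76)]
amber_bottle [([0.457, 0.127, -0.002], 0.83)]
red_cap_bottle [([0.698, 0.265, 0.002], 0.65), ([0.643, 0.167, 0.019], 0.27)]
blue_cap_bottle [([0.554, 0.331, 0.003], 0.68)]
side ['pixels', 'z_map', 'fovy', 'cx', 'cy', 'cam_to_world', 'shot'] [[1.0, -0.04, 0.02, 0.66], [0.04, 0.44, -0.9, -1.08], [0.03, 0.9, 0.44, 0.62], [0.0, 0.0, 0.0, 1.0]]
stand [([0.649, 0.173, -0.001], 0.88), ([0.513, -0.059, -0.003], 0.69)]
pillar_top [([0.59, 0.199, 0.105], 0.75), ([0.477, -0.035, 0.068], 0.61), ([0.646, 0.169, 0.014], 0.53)]
knob_face [([0.516, 0.223, 0.078], 0.65), ([0.429, -0.01, 0.054], 0.57)]
knob_stem [([0.556, 0.206, 0.078], 0.55), ([0.45, -0.022, 0.053], 0.55)]
roll [([0.646, 0.172, 0.011], 0.73), ([0.462, -0.256, -0.002], 0.73)]
basket [([0.689, -0.182, 0.001], 0.85)]
teal_bottle [([0.745, 0.127, -0.003], 0.77), ([0.586, 0.199, 0.104], 0.73)]
amber_bottle [([0.46, 0.129, 0.002], 0.6)]
red_cap_bottle [([0.694, 0.269, -0.002], 0.72)]
blue_cap_bottle [([0.552, 0.328, 0.001], 0.43)]
```

View pics/scene.png

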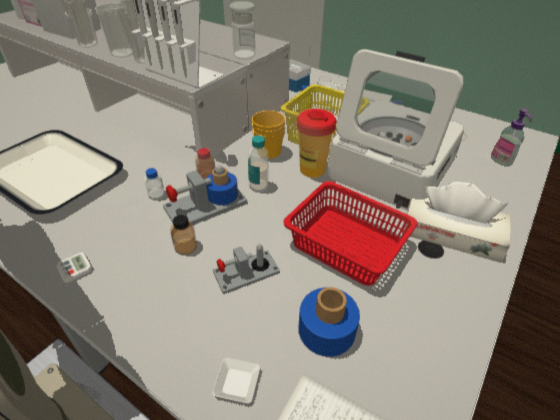

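View pics/side.png

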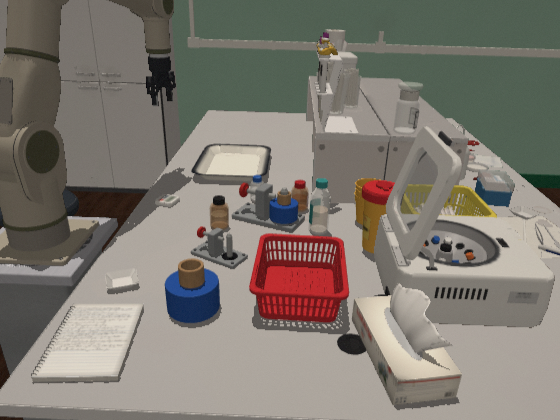

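The stand meant is the larger one, at scene pixel (205,200), with the knob at about (172,192). The basket is at (350,230). Next I'll work out the approach above the stem.

```bash
cat >> h.py <<'E'
def go(xyz,yawdeg=None):
    s=env.sense(); r=R.from_quat(s['orientation']); M=r.as_matrix()
    y=np.degrees(np.arctan2(M[1,0],M[0,0]))
    o=M.T@(np.array(xyz)-s['ee_pos'])
    print('t',round(s['t'],2),'pos',np.round(s['ee_pos'],4),'yaw',round(y,2),'zax',np.round(M[:,2],3),'F',np.round(s['ft_force'],1),'w',round(s['grip_width'],3))
    print('offset',np.round(o,4),'turn',None if yawdeg is None else round(-((yawdeg-y+180)%360-180)/6,2))
def sp(S,yaw,x,y=0):  # stand frame -> world xy; yaw = direction of stand -x
    c,s=np.cos(np.radians(yaw)),np.sin(np.radians(yaw)); return [S[0]-c*x+s*y,S[1]-s*x-c*y]
E
python3 - <<'E'
from h import *
S=[.647,.172]; yaw=158.2
go(sp(S,yaw,-.105)+[.22],yaw)
E
```

```text
t 1.1 pos [0.1947 0.5939 0.2313] yaw 161.85 zax [ 0.  0. -1.] F [ 0.4 -0.1 -0.2] w 1.002
offset [-0.4565 -0.2534  0.0113] turn 0.61
```

>>> step_arm --steps '[{"fingers": -1, "offset": [-0.038, -0.021, 0.001], "turn": 0}, {"fingers": -1, "offset": [-0.038, -0.021, 0.001], "turn": 0}, {"fingers": -1, "offset": [-0.038, -0.021, 0.001], "turn": 0}, {"fingers": -1, "offset": [-0.038, -0.021, 0.001], "turn": 0}, {"fingers": -1, "offset": [-0.038, -0.021, 0.001], "turn": 0}, {"fingers": -1, "offset": [-0.038, -0.021, 0.001], "turn": 0}, {"fingers": -1, "offset": [-0.038, -0.021, 0.001], "turn": 0}, {"fingers": -1, "offset": [-0.038, -0.021, 0.001], "turn": 0}, {"fingers": -1, "offset": [-0.038, -0.021, 0.001], "turn": 0}, {"fingers": -1, "offset": [-0.038, -0.021, 0.001], "turn": 0}, {"fingers": -1, "offset": [-0.038, -0.021, 0.001], "turn": 0}, {"fingers": -1, "offset": [-0.038, -0.021, 0], "turn": 0}, {"fingers": -1, "offset": [0, 0, 0], "turn": 0.6}, {"fingers": -1, "offset": [0, 0, 0], "turn": 0}, {"fingers": -1, "offset": [0, 0, 0], "turn": 0}]'

```text
t: 2.6
ee_pos: [0.549, 0.2134, 0.2202]
orientation: [0.187, 0.982, 0.0, -0.0]
ft_force: [-0.8, -0.3, -0.5]
grip_width: 1.005
gripper_force: 0.0
```

Run:
```python
from h import *
S=[.647,.172]; yaw=158.2
go(sp(S,yaw,-.105)+[.22],yaw)
p=env.capture('wrist'); save(p,'w1')
for q in ['stand','pillar_top','knob_face','knob_stem','roll']:
    print(q,[(np.round(d['location'],3).tolist(),round(d['confidence'],2)) for d in env.pinpoint(q,p)][:2])
W=cloud(p)
# red knob rim points and pillar top from depth
hsv=cv2.cvtColor(p['pixels'],cv2.COLOR_RGB2HSV)
red=((hsv[...,0]<8)|(hsv[...,0]>172))&(hsv[...,1]>150)&(W[...,2]<.11)&(W[...,2]>.05)&(np.hypot(W[...,0]-.516,W[...,1]-.224)<.06)
A=W[red]; print(len(A),np.nanmedian(A,0),A.min(0) if len(A) else 0,A.max(0) if len(A) else 0)
pt=(abs(W[...,2]-.102)<.003)&(np.hypot(W[...,0]-.587,W[...,1]-.196)<.045)&(hsv[...,1]<80)
A=W[pt]; print(len(A)); 
if len(A)>20: print(A.mean(0),cv2.minAreaRect((A[:,:2]*1000).astype(np.float32)))
```

```text
t 2.6 pos [0.549  0.2134 0.2202] yaw 158.41 zax [-0.     0.001 -1.   ] F [-0.8 -0.3 -0.5] w 1.005
offset [-0.0014 -0.002   0.0002] turn 0.04
stand [([0.646, 0.172, 0.002], 0.86)]
pillar_top [([0.586, 0.199, 0.105], 0.59)]
knob_face [([0.518, 0.228, 0.075], 0.97)]
knob_stem [([0.552, 0.209, 0.081], 0.93)]
roll [([0.644, 0.17, 0.016], 0.71)]
1144 [0.52078828 0.22183567 0.0940813 ] [0.50886795 0.20104587 0.06754234] [0.53523676 0.24230501 0.10049213]
2335
[0.58310107 0.19592056 0.10093151] ((583.7285766601562, 195.9906005859375), (58.3150749206543, 28.61764907836914), 66.8283920288086)
```

View pics/w1.png

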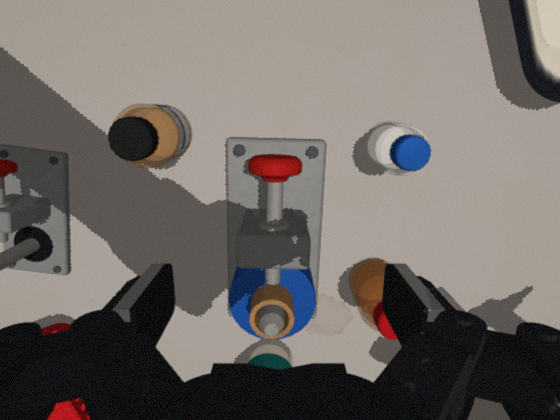

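The wrist picture shows the knob's disc at (275,163), the stem at (273,200) and the pillar at (272,238). The bottles are clear of the fingers. The depth fit puts the stand near (0.645,0.1715), with its -x at about 157.6°.

Run:
```python
from h import *
go(sp([.645,.1715],157.6,-.105)+[.058],157.6)
```

```text
t 2.9 pos [0.5492 0.213  0.2204] yaw 158.33 zax [ 0.  0. -1.] F [ 0.5  0.9 -0.5] w 1.003
offset [ 0.0006 -0.0019  0.1624] turn 0.12
```

>>> step_arm --steps '[{"fingers": -1, "offset": [0.0005, -0.002, 0.03], "turn": 0.12}, {"fingers": -1, "offset": [0, 0, 0.03], "turn": 0}, {"fingers": -1, "offset": [0, 0, 0.03], "turn": 0}, {"fingers": -1, "offset": [0, 0, 0.03], "turn": 0}, {"fingers": -1, "offset": [0, 0, 0.025], "turn": 0}, {"fingers": -1, "offset": [0, 0, 0.017], "turn": 0}, {"fingers": 1, "offset": [0, 0, 0], "turn": 0}, {"fingers": 1, "offset": [0, 0, 0], "turn": 0}, {"fingers": 1, "offset": [0, 0, 0], "turn": 0}, {"fingers": 1, "offset": [0, 0, 0], "turn": 0}, {"fingers": 1, "offset": [0, 0, 0], "turn": 0}, {"fingers": 1, "offset": [0, 0, 0], "turn": 0}]' --squeeze 25

```text
t: 4.1
ee_pos: [0.5483, 0.21, 0.0592]
orientation: [0.195, 0.981, -0.0, -0.0]
ft_force: [-3.7, -4.0, 8.3]
grip_width: 0.152
gripper_force: 25.1
```

>>> step_arm --steps '[{"fingers": 1, "offset": [0.006, 0, 0], "turn": 0}, {"fingers": 1, "offset": [0.006, 0, 0], "turn": 0}, {"fingers": 1, "offset": [0.006, 0, 0], "turn": 0}, {"fingers": 1, "offset": [0.006, 0, 0], "turn": 0}, {"fingers": 1, "offset": [0.006, 0, 0], "turn": 0}, {"fingers": 1, "offset": [0.006, 0, 0], "turn": 0}, {"fingers": 1, "offset": [0, 0, 0], "turn": 0}, {"fingers": 1, "offset": [0, 0, 0], "turn": 0}]'

```text
t: 4.9
ee_pos: [0.516, 0.2238, 0.0592]
orientation: [0.195, 0.981, 0.0, 0.001]
ft_force: [2.7, -4.4, 4.9]
grip_width: 0.152
gripper_force: 25.6
```

Run:
```python
from h import *
go(sp([.645,.1715],157.6,-.14)+[.058],157.6)
for c in ['scene','side','wrist']:
  p=env.capture(c)
  for q in ['knob_face','knob_stem']:
    print(c,q,[(np.round(d['location'],3).tolist(),round(d['confidence'],2)) for d in env.pinpoint(q,p)][:3])
print(sp([.645,.1715],157.6,-.175),sp([.645,.1715],157.6,-.140))
```

```text
t 4.9 pos [0.516  0.2238 0.0592] yaw 157.48 zax [ 0.002 -0.    -1.   ] F [ 2.7 -4.4  4.9] w 0.152
offset [0.0008 0.0008 0.0012] turn -0.02
scene knob_face [([0.483, 0.237, 0.08], 0.53), ([0.431, -0.01, 0.055], 0.49)]
scene knob_stem [([0.453, -0.021, 0.052], 0.63), ([0.518, 0.224, 0.078], 0.49)]
side knob_face [([0.432, -0.008, 0.053], 0.63), ([0.487, 0.238, 0.078], 0.46)]
side knob_stem [([0.52, 0.217, 0.078], 0.47), ([0.452, -0.026, 0.054], 0.46), ([0.692, 0.271, -0.004], 0.3)]
wrist knob_face [([0.488, 0.24, 0.076], 0.92)]
wrist knob_stem [([0.522, 0.222, 0.079], 0.74)]
[np.float64(0.48320444411784524), np.float64(0.23818731586129802)] [np.float64(0.5155635552942762), np.float64(0.22484985268903843)]
```

Knob out. I'll pull 3 mm more to be sure, release slowly, rise, and move over the roll.

>>> step_arm --steps '[{"fingers": 1, "offset": [0.003, 0, 0], "turn": 0}, {"fingers": 1, "offset": [0, 0, 0], "turn": 0}, {"fingers": -1, "offset": [0, 0, 0], "turn": 0}, {"fingers": -1, "offset": [0, 0, 0], "turn": 0}, {"fingers": -1, "offset": [0, 0, 0], "turn": 0}, {"fingers": -1, "offset": [0, 0, 0], "turn": 0}, {"fingers": -1, "offset": [0, 0, 0], "turn": 0}, {"fingers": -1, "offset": [0, 0, -0.03], "turn": 0}, {"fingers": -1, "offset": [0, 0, -0.035], "turn": 0}, {"fingers": -1, "offset": [0, 0, -0.035], "turn": 0}, {"fingers": -1, "offset": [0, 0, -0.035], "turn": 0}, {"fingers": -1, "offset": [0, 0, 0], "turn": 0}]'

```text
t: 6.55
ee_pos: [0.5144, 0.2267, 0.1984]
orientation: [0.195, 0.981, 0.003, 0.003]
ft_force: [-0.3, 0.8, 0.8]
grip_width: 0.998
gripper_force: 0.0
```

Run:
```python
from h import *
p=env.capture('wrist'); save(p,'w2'); W=cloud(p)
for q in ['knob_face','roll']:
    print(q,[(np.round(d['location'],3).tolist(),round(d['confidence'],2)) for d in env.pinpoint(q,p)][:3])
near=np.hypot(W[...,0]-.645,W[...,1]-.171)<.06
c=near&(abs(W[...,2]-.095)<.004)&(np.hypot(W[...,0]-.645,W[...,1]-.171)<.03); A=W[c]; print('core top',len(A),A.mean(0))
print(cv2.minEnclosingCircle((A[:,:2]*1000).astype(np.float32)))
go([.645,.1715,.195],157.6)
```

```text
knob_face [([0.487, 0.243, 0.08], 0.92)]
roll [([0.644, 0.17, 0.017], 0.98)]
core top 461 [0.6321242  0.17574049 0.09386823]
((637.7562255859375, 173.32632446289062), 18.530197143554688)
t 6.7 pos [0.5119 0.2256 0.1927] yaw 157.54 zax [-0.001 -0.    -1.   ] F [-0.1 -0.5 -0.2] w 1.0
offset [-0.1437  0.0008 -0.0024] turn -0.01
```

View pics/w2.png

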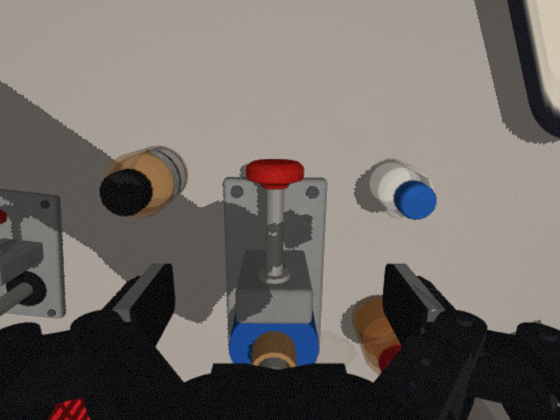

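The knob stays out, with its disc at (275,170), and the roll has not moved. I'll go over the roll now.

>>> step_arm --steps '[{"fingers": -1, "offset": [-0.036, 0, 0], "turn": 0}, {"fingers": -1, "offset": [-0.036, 0, 0], "turn": 0}, {"fingers": -1, "offset": [-0.036, 0, 0], "turn": 0}, {"fingers": -1, "offset": [-0.035, 0.001, 0], "turn": 0}, {"fingers": -1, "offset": [0, 0, 0], "turn": 0}, {"fingers": -1, "offset": [0, 0, 0.03], "turn": 0}, {"fingers": -1, "offset": [0, 0, 0.03], "turn": 0}, {"fingers": -1, "offset": [0, 0, 0.03], "turn": 0}, {"fingers": -1, "offset": [0, 0, 0.025], "turn": 0}, {"fingers": -1, "offset": [0, 0, 0], "turn": 0}]'

```text
t: 7.7
ee_pos: [0.6412, 0.1715, 0.0731]
orientation: [0.195, 0.981, -0.002, -0.004]
ft_force: [0.3, 0.5, 0.2]
grip_width: 0.996
gripper_force: 0.0
```

Run:
```python
from h import *
go([.6445,.171,.064],157.6)
```

```text
t 7.7 pos [0.6412 0.1715 0.0731] yaw 157.56 zax [-0.008 -0.003 -1.   ] F [0.3 0.5 0.2] w 0.996
offset [-0.0033  0.0008  0.0091] turn -0.01
```

>>> step_arm --steps '[{"fingers": -1, "offset": [-0.002, 0, 0.006], "turn": 0}, {"fingers": -1, "offset": [0, 0, 0], "turn": 0}, {"fingers": 1, "offset": [0, 0, 0], "turn": 0}, {"fingers": 1, "offset": [0, 0, 0], "turn": 0}, {"fingers": 1, "offset": [0, 0, 0], "turn": 0}, {"fingers": 1, "offset": [0, 0, 0], "turn": 0}, {"fingers": 1, "offset": [0, 0, 0], "turn": 0}, {"fingers": 1, "offset": [0, 0, 0], "turn": 0}]' --squeeze 35

```text
t: 8.5
ee_pos: [0.647, 0.1711, 0.0731]
orientation: [0.195, 0.981, 0.0, 0.0]
ft_force: [-0.9, -1.0, 5.7]
grip_width: 0.449
gripper_force: 36.2
```

>>> step_arm --steps '[{"fingers": 1, "offset": [0, 0, -0.008], "turn": 0}, {"fingers": 1, "offset": [0, 0, -0.012], "turn": 0}, {"fingers": 1, "offset": [0, 0, -0.015], "turn": 0}, {"fingers": 1, "offset": [0, 0, -0.015], "turn": 0}, {"fingers": 1, "offset": [0, 0, 0], "turn": 0}, {"fingers": 1, "offset": [0, 0, 0], "turn": 0}]'

```text
t: 9.1
ee_pos: [0.6468, 0.1713, 0.1229]
orientation: [0.195, 0.981, 0.0, 0.0]
ft_force: [0.1, -0.2, -1.6]
grip_width: 0.445
gripper_force: 35.6
```

Run:
```python
from h import *
go([.6445,.171,.235],157.6)
p=env.capture('side'); save(p,'s2')
for q in ['roll','basket']:
    print(q,[(np.round(d['location'],3).tolist(),round(d['confidence'],2)) for d in env.pinpoint(q,p)][:3])
```

```text
t 9.1 pos [0.6468 0.1713 0.1229] yaw 157.53 zax [ 0.001  0.001 -1.   ] F [ 0.1 -0.2 -1.6] w 0.445
offset [ 0.002  -0.0011 -0.1121] turn -0.01
roll [([0.458, -0.257, 0.0], 0.98), ([0.649, 0.172, 0.064], 0.79)]
basket [([0.689, -0.185, -0.001], 0.6)]
```

View pics/s2.png

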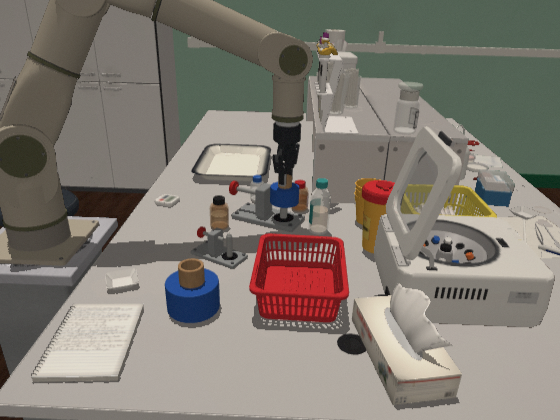

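The roll hangs upright at (285,195), 50 mm up the spindle. I'll continue up, then travel.

>>> step_arm --steps '[{"fingers": 1, "offset": [0, 0, -0.02], "turn": 0}, {"fingers": 1, "offset": [0, 0, -0.025], "turn": 0}, {"fingers": 1, "offset": [0, 0, -0.025], "turn": 0}, {"fingers": 1, "offset": [0, 0, -0.025], "turn": 0}, {"fingers": 1, "offset": [0, 0, -0.02], "turn": 0}, {"fingers": 1, "offset": [0, 0, 0], "turn": 0}, {"fingers": 1, "offset": [0, 0, 0], "turn": 0}]'

```text
t: 9.95
ee_pos: [0.6464, 0.1711, 0.2362]
orientation: [0.195, 0.981, -0.0, -0.0]
ft_force: [-1.1, 0.3, -3.7]
grip_width: 0.443
gripper_force: 35.8
```

Run:
```python
from h import *
go([.63,.05,.238],157.6)
go([.688,-.181,.238],157.6)
```

```text
t 9.95 pos [0.6464 0.1711 0.2362] yaw 157.53 zax [-0.001 -0.    -1.   ] F [-1.1  0.3 -3.7] w 0.443
offset [-0.0311 -0.1182 -0.0018] turn -0.01
t 9.95 pos [0.6464 0.1711 0.2362] yaw 157.53 zax [-0.001 -0.    -1.   ] F [-1.1  0.3 -3.7] w 0.443
offset [-0.173  -0.3095 -0.0018] turn -0.01
```

>>> step_arm --steps '[{"fingers": 1, "offset": [-0.006, -0.015, 0], "turn": 0}, {"fingers": 1, "offset": [-0.006, -0.025, 0], "turn": 0}, {"fingers": 1, "offset": [-0.006, -0.026, 0], "turn": 0}, {"fingers": 1, "offset": [-0.006, -0.026, 0], "turn": 0}, {"fingers": 1, "offset": [-0.007, -0.026, 0], "turn": 0}, {"fingers": 1, "offset": [-0.018, -0.026, 0], "turn": 0}, {"fingers": 1, "offset": [-0.018, -0.026, 0], "turn": 0}, {"fingers": 1, "offset": [-0.02, -0.026, 0], "turn": 0}, {"fingers": 1, "offset": [-0.02, -0.026, 0], "turn": 0}, {"fingers": 1, "offset": [-0.02, -0.026, 0], "turn": 0}, {"fingers": 1, "offset": [-0.018, -0.026, 0], "turn": 0}, {"fingers": 1, "offset": [-0.018, -0.02, 0], "turn": 0}, {"fingers": 1, "offset": [-0.01, -0.015, 0], "turn": 0}, {"fingers": 1, "offset": [0, 0, 0], "turn": 0}, {"fingers": 1, "offset": [0, 0, 0], "turn": 0}]'

```text
t: 11.45
ee_pos: [0.6879, -0.1805, 0.2364]
orientation: [0.195, 0.981, 0.0, -0.001]
ft_force: [-0.2, 0.4, -2.5]
grip_width: 0.449
gripper_force: 35.8
```

Run:
```python
from h import *
go([.688,-.181,.061],157.6)
p=env.capture('side'); save(p,'s3')
for q in ['roll','basket']:
    print(q,[(np.round(d['location'],3).tolist(),round(d['confidence'],2)) for d in env.pinpoint(q,p)][:3])
```

```text
t 11.45 pos [ 0.6879 -0.1805  0.2364] yaw 157.5 zax [-0.001  0.001 -1.   ] F [-0.2  0.4 -2.5] w 0.449
offset [-0.0005 -0.0004  0.1754] turn -0.02
roll [([0.462, -0.259, -0.002], 0.86), ([0.688, -0.174, 0.174], 0.84)]
basket [([0.689, -0.184, 0.001], 0.59)]
```

View pics/s3.png

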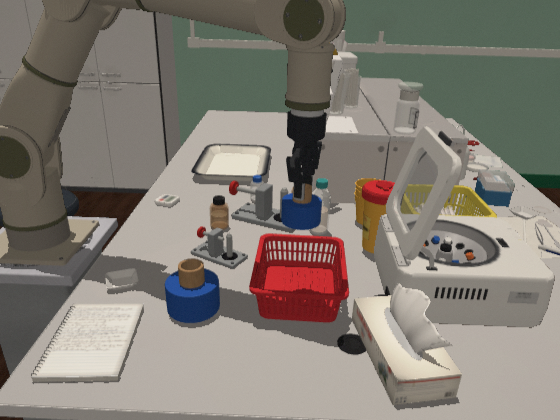

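The roll is upright over the basket at (300,210). I'll lower it now, slowly at the end.

>>> step_arm --steps '[{"fingers": 1, "offset": [0, 0, 0.02], "turn": 0}, {"fingers": 1, "offset": [0, 0, 0.025], "turn": 0}, {"fingers": 1, "offset": [0, 0, 0.025], "turn": 0}, {"fingers": 1, "offset": [0, 0, 0.025], "turn": 0}, {"fingers": 1, "offset": [0, 0, 0.025], "turn": 0}, {"fingers": 1, "offset": [0, 0, 0.02], "turn": 0}, {"fingers": 1, "offset": [0, 0, 0.015], "turn": 0}, {"fingers": 1, "offset": [0, 0, 0.008], "turn": 0}, {"fingers": 1, "offset": [0, 0, 0.003], "turn": 0}, {"fingers": 1, "offset": [0, 0, 0], "turn": 0}, {"fingers": 1, "offset": [0, 0, 0], "turn": 0}]'

```text
t: 12.7
ee_pos: [0.689, -0.1807, 0.0724]
orientation: [0.195, 0.981, 0.0, 0.001]
ft_force: [0.4, -0.1, -2.8]
grip_width: 0.448
gripper_force: 35.8
```

>>> step_arm --steps '[{"fingers": 1, "offset": [0, 0, 0.002], "turn": 0}, {"fingers": 1, "offset": [0, 0, 0.002], "turn": 0}, {"fingers": 1, "offset": [0, 0, 0.002], "turn": 0}, {"fingers": 1, "offset": [0, 0, 0.002], "turn": 0}, {"fingers": 1, "offset": [0, 0, 0], "turn": 0}, {"fingers": 1, "offset": [0, 0, 0], "turn": 0}]'

```text
t: 13.3
ee_pos: [0.6883, -0.1806, 0.0632]
orientation: [0.195, 0.981, 0.0, -0.0]
ft_force: [0.4, -0.5, -2.1]
grip_width: 0.451
gripper_force: 35.8
```

>>> step_arm --steps '[{"fingers": 1, "offset": [0, 0, 0.001], "turn": 0}, {"fingers": 1, "offset": [0, 0, 0.001], "turn": 0}, {"fingers": 1, "offset": [0, 0, 0], "turn": 0}, {"fingers": 1, "offset": [0, 0, 0], "turn": 0}]'

```text
t: 13.7
ee_pos: [0.6884, -0.1805, 0.0613]
orientation: [0.195, 0.981, 0.0, 0.0]
ft_force: [0.3, -1.1, -2.0]
grip_width: 0.449
gripper_force: 35.8
```

>>> step_arm --steps '[{"fingers": 1, "offset": [0, 0, 0.001], "turn": 0}, {"fingers": 1, "offset": [0, 0, 0.001], "turn": 0}, {"fingers": 1, "offset": [0, 0, 0], "turn": 0}, {"fingers": 1, "offset": [0, 0, 0], "turn": 0}]'

```text
t: 14.1
ee_pos: [0.6885, -0.1806, 0.0612]
orientation: [0.195, 0.981, 0.0, 0.0]
ft_force: [-6.9, 2.5, 12.6]
grip_width: 0.446
gripper_force: 37.4
```

Contact with the floor. Now I'll release, rise and check.

>>> step_arm --steps '[{"fingers": 1, "offset": [0, 0, -0.001], "turn": 0}, {"fingers": -1, "offset": [0, 0, 0], "turn": 0}, {"fingers": -1, "offset": [0, 0, 0], "turn": 0}, {"fingers": -1, "offset": [0, 0, 0], "turn": 0}, {"fingers": -1, "offset": [0, 0, 0], "turn": 0}, {"fingers": -1, "offset": [0, 0, 0], "turn": 0}, {"fingers": -1, "offset": [0, 0, -0.02], "turn": 0}, {"fingers": -1, "offset": [0, 0, -0.04], "turn": 0}, {"fingers": -1, "offset": [0, 0, -0.045], "turn": 0}, {"fingers": -1, "offset": [0, 0, -0.045], "turn": 0}, {"fingers": -1, "offset": [0, 0, -0.03], "turn": 0}, {"fingers": -1, "offset": [0, 0, 0], "turn": 0}]'

```text
t: 15.3
ee_pos: [0.6902, -0.1814, 0.2461]
orientation: [0.195, 0.981, -0.0, 0.004]
ft_force: [-0.2, -0.9, -0.5]
grip_width: 0.998
gripper_force: 0.0
```

Run:
```python
from h import *
T=sp([.645,.1715],157.6,-.215)
go(T+[.24],157.6); print(T)
for c in ['side','scene']:
  p=env.capture(c)
  for q in ['roll','knob_face','teal_bottle','red_cap_bottle']:
    print(q,[(np.round(d['location'],3).tolist(),round(d['confidence'],2)) for d in env.pinpoint(q,p)][:3])
  if c=='side': save(p,'s4')
```

```text
t 15.3 pos [ 0.6902 -0.1814  0.2461] yaw 157.52 zax [ 0.008 -0.002 -1.   ] F [-0.2 -0.9 -0.5] w 0.998
offset [0.3917 0.3085 0.0034] turn -0.01
[np.float64(0.4462226027733527), np.float64(0.25343013091530897)]
roll [([0.46, -0.255, -0.001], 0.93), ([0.688, -0.18, -0.002], 0.71)]
knob_face [([0.484, 0.236, 0.079], 0.5), ([0.428, -0.011, 0.059], 0.5)]
teal_bottle [([0.744, 0.128, -0.004], 0.88)]
red_cap_bottle [([0.694, 0.27, -0.002], 0.68)]
roll [([0.686, -0.182, 0.007], 0.96), ([0.463, -0.255, 0.002], 0.68)]
knob_face [([0.482, 0.239, 0.079], 0.72), ([0.43, -0.01, 0.054], 0.43)]
teal_bottle [([0.748, 0.123, 0.0], 0.57)]
red_cap_bottle [([0.694, 0.266, 0.001], 0.64), ([0.482, 0.24, 0.081], 0.22)]
```

View pics/s4.png

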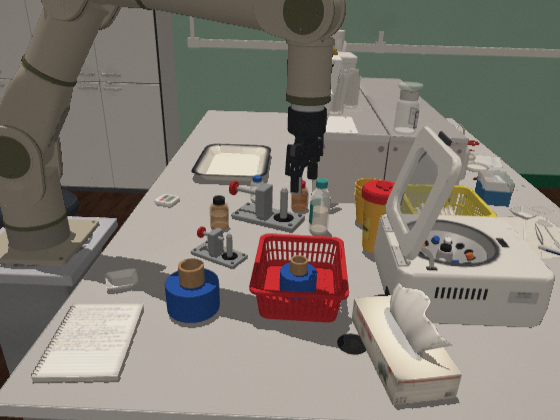

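The roll stands upright and released in the basket at (298,278), and the knob is still out. Next the fingers shut and the arm goes behind the knob.

>>> step_arm --steps '[{"fingers": 1, "offset": [0.028, 0.022, 0], "turn": 0}, {"fingers": 1, "offset": [0.028, 0.022, 0], "turn": 0}, {"fingers": 1, "offset": [0.028, 0.022, 0], "turn": 0}, {"fingers": 1, "offset": [0.028, 0.022, 0], "turn": 0}, {"fingers": 1, "offset": [0.028, 0.022, 0], "turn": 0}, {"fingers": 1, "offset": [0.028, 0.022, 0], "turn": 0}, {"fingers": 1, "offset": [0.028, 0.022, 0], "turn": 0}, {"fingers": 1, "offset": [0.028, 0.022, 0], "turn": 0}, {"fingers": 1, "offset": [0.028, 0.022, 0], "turn": 0}, {"fingers": 1, "offset": [0.028, 0.022, 0], "turn": 0}, {"fingers": 1, "offset": [0.028, 0.022, 0], "turn": 0}, {"fingers": 1, "offset": [0.028, 0.022, 0], "turn": 0}, {"fingers": 1, "offset": [0.028, 0.022, 0], "turn": 0}, {"fingers": 1, "offset": [0.028, 0.0225, 0], "turn": 0}, {"fingers": 1, "offset": [0, 0, 0], "turn": 0}, {"fingers": 1, "offset": [0, 0, 0], "turn": 0}]'

```text
t: 17.4
ee_pos: [0.4438, 0.2547, 0.2403]
orientation: [0.194, 0.981, -0.0, 0.0]
ft_force: [0.2, -0.6, 0.6]
grip_width: 0.002
gripper_force: 0.0
```

Run:
```python
from h import *
go(sp([.645,.1715],157.6,-.215)+[.066],157.6)
```

```text
t 17.4 pos [0.4438 0.2547 0.2403] yaw 157.62 zax [ 0. -0. -1.] F [ 0.2 -0.6  0.6] w 0.002
offset [-0.0027 -0.0002  0.1743] turn 0.0
```

>>> step_arm --steps '[{"fingers": 1, "offset": [0, 0, 0.035], "turn": 0}, {"fingers": 1, "offset": [0, 0, 0.035], "turn": 0}, {"fingers": 1, "offset": [0, 0, 0.035], "turn": 0}, {"fingers": 1, "offset": [0, 0, 0.035], "turn": 0}, {"fingers": 1, "offset": [0, 0, 0.034], "turn": 0}, {"fingers": 1, "offset": [0, 0, 0], "turn": 0}, {"fingers": 1, "offset": [-0.015, 0, 0], "turn": 0}, {"fingers": 1, "offset": [-0.01, 0, 0], "turn": 0}, {"fingers": 1, "offset": [-0.006, 0, 0], "turn": 0}, {"fingers": 1, "offset": [-0.006, 0, 0], "turn": 0}, {"fingers": 1, "offset": [-0.006, 0, 0], "turn": 0}, {"fingers": 1, "offset": [-0.006, 0, 0], "turn": 0}, {"fingers": 1, "offset": [-0.006, 0, 0], "turn": 0}, {"fingers": 1, "offset": [-0.006, 0, 0], "turn": 0}, {"fingers": 1, "offset": [0, 0, 0], "turn": 0}]'

```text
t: 18.9
ee_pos: [0.5016, 0.2303, 0.0666]
orientation: [0.195, 0.981, 0.0, 0.001]
ft_force: [-1.0, 0.2, -0.2]
grip_width: 0.0
gripper_force: 0.0
```

Run:
```python
from h import *
go(sp([.645,.1715],157.6,-.151)+[.066],157.6)
for c in ['scene','side','wrist']:
  p=env.capture(c); print(c,[(np.round(d['location'],3).tolist(),round(d['confidence'],2)) for d in env.pinpoint('knob_face',p)][:3])
```

```text
t 18.9 pos [0.5016 0.2303 0.0666] yaw 157.45 zax [ 0.001 -0.    -1.   ] F [-1.   0.2 -0.2] w 0.0
offset [-0.004   0.0002  0.0006] turn -0.02
scene [([0.513, 0.225, 0.081], 0.68)]
side [([0.515, 0.222, 0.076], 0.65), ([0.431, -0.009, 0.053], 0.45)]
wrist []
```

Snapped home. I'll push to firm contact to be sure, then retreat.

>>> step_arm --steps '[{"fingers": 1, "offset": [-0.003, 0, 0], "turn": 0}, {"fingers": 1, "offset": [-0.002, 0, 0], "turn": 0}, {"fingers": 1, "offset": [0, 0, 0], "turn": 0}]'

```text
t: 19.5
ee_pos: [0.5054, 0.2289, 0.0663]
orientation: [0.195, 0.981, 0.0, 0.0]
ft_force: [-0.2, 0.3, 1.4]
grip_width: -0.004
gripper_force: 0.0
```

>>> step_arm --steps '[{"fingers": 1, "offset": [0.02, 0, 0], "turn": 0}, {"fingers": 1, "offset": [0.02, 0, 0], "turn": 0}, {"fingers": 1, "offset": [0, 0, -0.04], "turn": 0}, {"fingers": 1, "offset": [0, 0, -0.045], "turn": 0}, {"fingers": 1, "offset": [0, 0, -0.045], "turn": 0}, {"fingers": 1, "offset": [0, 0, -0.04], "turn": 0}, {"fingers": 1, "offset": [0, 0, 0], "turn": 0}, {"fingers": 1, "offset": [0, 0, 0], "turn": 0}]'

```text
t: 20.3
ee_pos: [0.4684, 0.2447, 0.237]
orientation: [0.195, 0.981, 0.001, 0.001]
ft_force: [-0.7, 0.2, -0.3]
grip_width: -0.002
gripper_force: 0.0
```

Run:
```python
from h import *
for c in ['scene','wrist']:
  p=env.capture(c)
  for q in ['knob_face','roll','basket']: print(c,q,[(np.round(d['location'],3).tolist(),round(d['confidence'],2)) for d in env.pinpoint(q,p)][:3])
print(sp([.645,.1715],157.6,-.14))
W=cloud(p); hsv=cv2.cvtColor(p['pixels'],cv2.COLOR_RGB2HSV)
red=((hsv[...,0]<8)|(hsv[...,0]>172))&(hsv[...,1]>150)&(W[...,2]<.11)&(W[...,2]>.05)&(np.hypot(W[...,0]-.516,W[...,1]-.224)<.06)
A=W[red]; print(len(A),np.median(A,0) if len(A) else 0)
```

```text
scene knob_face [([0.431, -0.011, 0.053], 0.74), ([0.515, 0.226, 0.08], 0.65)]
scene roll [([0.462, -0.257, 0.002], 0.89), ([0.686, -0.18, 0.006], 0.7)]
scene basket [([0.689, -0.18, 0.004], 0.83)]
wrist knob_face [([0.428, -0.006, 0.057], 0.7)]
wrist roll [([0.458, 0.125, -0.002], 0.59)]
wrist basket []
[np.float64(0.5155635552942762), np.float64(0.22484985268903843)]
332 [0.51479593 0.22371286 0.07571099]
```

```bash
python3 -c "
from cell import env
print(env.hand_in())"
```

```text
the job is handed in; nothing more can be done
None
```

The job is handed in, with no verdict returned: by my last camera checks the roll stands upright and released on the basket floor, the knob is back home, the arm is clear, and I saw no bottle disturbed (teal and red-cap re-measured in place before the final push).

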